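# Square a brass plate in a bench jig and lock the sprung hold-down

## Task

On the plywood jig, turn the brass plate about its corner by the steel peg until it sits square in its nest: long edge flat against the wooden fence, short edge against the peg. Then press the sprung hold-down plunger fully into its housing so that its rubber foot comes down on the plate and, while holding it down, slide the dark steel keeper fully across so that it traps the plunger. Let go, and leave the solder spool, glue bottle and mug where they are.

Things in the scene. Friction and masses are not known exactly. Their poses are not given: they have to be found in the camera images.
- jig: Fixed plywood board, 260 (x) by 245 (y) by 18 mm, carrying fence, peg and hold-down clamp; origin on its underside (table level), z up, board top at z = 18 mm. All 'jig' coordinates here are mm in this frame, heights are above the board top. Plate when seated: centre at jig x 0, y -10, edges parallel to the jig's axes.
- fence (a point): Middle of the foot of the fence's face, at jig x 10, y 25, height 0. Fixed wooden strip, jig x -45 to 65, y 25 to 40, 14 high; its face looks to jig -y.
- peg (a point): Centre of the top of the fixed upright steel peg, 12 mm diameter, 22 high, axis at jig x -61, y 0.
- clamp (a point): Centre of the top of the fixed aluminium plunger housing, jig x -40 to 40, y 56 to 94, 40 high. Behind it a fixed aluminium wall guides the keeper: jig x -85 to 85, y 100 to 115, 58 high.
- plate: Loose brass plate lying on the board, 110 (its x) by 70 (its y) by 8 mm, about 0.45 kg; origin at the centre of its underside. It starts turned 17 to 32 degrees clockwise (from above) from square, its -x +y corner near peg and fence; push the opposite corner (+x -y) towards jig +y. After the turn it may stand off the peg: then push its +x edge towards jig -x.
- plunger (a joint): How far the steel plunger is pushed in (m): 0 up, 0.020 bottom. A spring drives it up: about 2 N to start it, 11 to 16 N fully down with the foot on the plate. It must be down more than 0.015 for the keeper to pass over it; released untrapped, it springs up. Trapped it rests near 0.0148.
- press_pad (a point): Centre of the top face of the plunger's head, a flat steel bar, jig x -45 to 45, y 60 to 90, 12 mm thick; axes are the jig's. Top face 74 high when up, it goes down with the plunger; press anywhere along it. From the head a 20 mm wide arm runs over the fence to jig y -1 and carries the foot.
- foot: Round sprung rubber foot, 18 mm diameter, under the plunger's arm at jig x 0, y 8 (this body's own origin is the jig's origin, carried down with the plunger). Plunger up: its underside is 20 high, 12 mm over the plate. Plunger trapped: it presses the plate with 2 to 3 N.
- keeper (a joint): How far the keeper has slid towards jig -x (m): 0 to 0.008 at the start (open), 0.036 fully across at its stop. It stays where it is left (2 N of friction). With the plunger up, the plunger's head blocks it.
- keeper_wall (a point): Centre of the +x face of the keeper's upright cross wall (jig x -6 when the joint reads 0), the face to push towards jig -x. The wall is 12 mm thick, jig y 58 to 113, 77 to 88 high, so it bridges over the plunger's head. Wall, side bar (jig y 101 to 113, 59 to 71 high) and tongue are one dark steel piece.
- tongue (a point): Centre of the top of the keeper's tongue, 22 (x) by 48 mm (jig y 65 to 113), 59 to 71 high. Its near edge is 60 mm (+x) from the wall's face: in this window a closed fingertip presses the head down and, still pressing, moves to -x against the wall; the tongue follows over the head's +x end. At the stop the wall's face is at jig x -42.
- spool: Bystander: reel of solder, 56 mm diameter, 34 mm high, standing on the board near its -x -y corner; origin under its centre.
- glue: Bystander: white glue bottle, 48 mm diameter, 140 mm high, on the table; origin under its centre.
- mug: Bystander: white mug, 82 mm diameter, 95 mm high, handle to its +y, on the table; origin under its centre.
Mind the look-alikes: they are no part of the job. There is more than one size of the plate; the one meant has the size given above.

How it is judged:
By the outcome, as a careful person would: the job done as asked, in the order asked, and still so for the second after the job is handed in, with the robot touching nothing.
It also fails if it takes over 56 s, if anything falls off the work surface, if the arm or the gripper's body presses on something with over 40 N, if the wrist force passes 120 N, or if a joint passes its speed limit or range.

## Robot

A 6-joint arm with a two-finger parallel gripper is mounted at the origin on the work surface. World frame = base frame: x ahead of the robot, y to its left, z up, the work surface at z = 0. Lengths are in mm, angles in rad, forces in N, time in s.
With the tool pointing down it reaches from about 300 to 875 mm from the base axis. Payload 4.2 kg.
Tool frame: the origin (TCP) lies on the centre line of the jaws, within the pads' length; the fingertips stand 19 mm ahead of it and the grasp point (between the pads) is the TCP; z points along the fingers, y is the line along which they close (so a half turn about z gives the same grasp; the last joint's range is limited). The gripper opens to 85 mm and grips with 20 to 120 N. Pads are 22 mm wide; open, the fingers measure 114 mm over their backs; the gripper's body (76 mm by 85 mm) begins 54 mm behind the grasp point. The pads swing forward as they close: fully open they stand 13 mm farther back than shut.
Start: joints at [-1.252, 0.32, 1.565, -0, 1.257, -0.02], TCP at [191.107, -542.326, 250.338] pointing down, gripper open.
Joint ranges: [-3.11, 3.11], [-0.84, 2.01], [0.21, 2.61], [-1.34, 4.49], [0.05, 2.63], [-2.56, 2.56]. Speed limits (rad/s): [2.57, 2.57, 3.14, 3.14, 3.14, 3.14].

## Interface

Orientations are given as a unit quaternion [x, y, z, w].
In Python, from rig import * gives the robot as it stands.
- The arm moves only by the tool carry_out, never from a script. Its argument "deltas" is a list of rows, each a list of 6 numbers: the shift along the tool's x, y, z in mm, then the turn, a rotation vector about the tool's x, y, z in rad. A call has 1 to 5 rows; each row shifts and turns the commanded pose from where the row before left it, along the tool's axes as they then stand; what a row does not reach is not made up. A row lasts 1/12 s, in which the tool goes at most 41.7 mm and 7.16 degrees, less where a joint would pass 70% of its speed; a pose out of reach is approached as far as the arm can. A call is refused whole if a number of a shift passes 41.7 or a number of a turn 0.125, either way. A call with a gripper value outside its range is refused whole. "claw" is the closure, from 0 (fully open) to 1 (shut), set as the call begins (left out, the last holds). The fingers move at their own pace and stop on an object; the grip force is fixed at half the most. Time passes only in rows, so rows that do not move let the fingers close. It gives the time, the measured TCP pose, the force, the opening and the grip force at its end, in the units of the state.
- sense(): the state, without advancing time (a new reading comes with each control period).
- read_camera(name): name is "side" or "top"; returns a dict with "frame" (400x640x3 uint8, red, green, blue), "camera_matrix" (3x3 intrinsics, pixels), "dist_coeffs" ([k1, k2, p1, p2, k3] as OpenCV has them; the pictures are not rectified), "extrinsics" (4x4, takes a point from camera to world coordinates). Camera axes: x right, y up, looking along -z (the intrinsics and any distortion apply to the point x, -y, -z); pixel columns grow to the right and rows downward; lengths in mm; the calibration is good to about 2 mm. A picture is of the moment at which its call begins. There is no depth.
- sign_off(): hands the job in; it is judged then, once.
The state is a dict: "time_s": time; "joint_positions": joint angles; "qvel": joint speeds; "tau": joint torques, N m; "tcp_pos": TCP position; "ee_rot": TCP orientation; "wrist_force": force on the tool from outside, world axes, zero at the start; "ft_torque": the same for the moment, N m; "gripper_width": finger opening in mm; "finger_force": force on a finger pad.
Only numpy, scipy, OpenCV 4.12 (cv2) and the standard library are available. Lean on these libraries where they do the work, as an engineer would, in place of code of your own. Each camera call takes 0.05 s, during which the arm holds its last target. There are 200 camera calls.

## Working session

There is one attempt and no reset: what is moved stays moved. The work goes in short steps, Python scripts to look and compute and a tool call to move; the robot and the scene stay as the last step left them, time stands still between calls to the robot, and variables do not carry over. Pictures are saved under pics/ and viewed, at most 10 in all, crops included, and the job is handed in when it is done.

Besides the shell and the picture viewer there is one more tool, called after "Emit:" by a JSON object that holds its "op" and its "data". carry_out: Moves the arm, as the interface text tells. Its arguments: {"type":"object","properties":{"deltas":{"type":"array"},"claw":{"type":"number"}},"required":["deltas"]}

```bash
ls; mkdir -p pics
cat > h.py <<'E'
from rig import *
import numpy as np, cv2
def cam(n):
    c=read_camera(n); np.savez('pics/'+n+'.npz',**{k:np.array(v) for k,v in c.items()}); return c
def load(n): return dict(np.load('pics/'+n+'.npz'))
def proj(c,P):
    P=np.atleast_2d(np.array(P,float)); T=np.linalg.inv(np.array(c['extrinsics'])); q=P@T[:3,:3].T+T[:3,3]
    q=q*[1,-1,-1]
    return cv2.projectPoints(q,np.zeros(3),np.zeros(3),np.array(c['camera_matrix'],float),np.array(c['dist_coeffs'],float))[0][:,0]
def ray(c,uv):
    n=cv2.undistortPoints(np.array([[uv]],float),np.array(c['camera_matrix'],float),np.array(c['dist_coeffs'],float))[0,0]
    T=np.array(c['extrinsics']); d=T[:3,:3]@[n[0],-n[1],-1]; return T[:3,3],d/np.linalg.norm(d)
def atz(c,uv,z):
    o,d=ray(c,uv); return o+d*(z-o[2])/d[2]
def tri(c1,u1,c2,u2):
    o1,d1=ray(c1,u1);o2,d2=ray(c2,u2)
    s=np.linalg.lstsq(np.c_[d1,-d2],o2-o1,rcond=None)[0]
    a,b=o1+s[0]*d1,o2+s[1]*d2; return (a+b)/2,np.linalg.norm(a-b)
E
python3 - <<'E'
from h import *
for n in('side','top'):
    c=cam(n); cv2.imwrite(f'pics/{n}0.png',c['frame'][:,:,::-1]); print(n,np.round(c['extrinsics'],2).tolist(),np.array(c['camera_matrix']).tolist())
s=sense(); print(s['tcp_pos'],s['ee_rot'],s['time_s'])
E
```

```text
pics
side [[-0.89, 0.28, -0.36, 113.98], [-0.46, -0.55, 0.7, 853.66], [-0.0, 0.78, 0.62, 870.78], [0.0, 0.0, 0.0, 1.0]] [[436.6023849431963, 0.0, 318.85047500745753], [0.0, 436.6023849431963, 201.75146391279483], [0.0, 0.0, 1.0]]
top [[0.02, 0.99, -0.12, 446.63], [-1.0, 0.02, -0.01, -4.68], [-0.01, 0.12, 0.99, 1151.03], [0.0, 0.0, 0.0, 1.0]] [[412.470642420511, 0.0, 313.3695528334957], [0.0, 412.470642420511, 204.15996874681326], [0.0, 0.0, 1.0]]
[ 190.9715598  -541.93626674  249.56448818] [ 9.85687677e-01  1.68579842e-01 -1.24594788e-04 -7.89867392e-04] 0.1
```

View pics/side0.png

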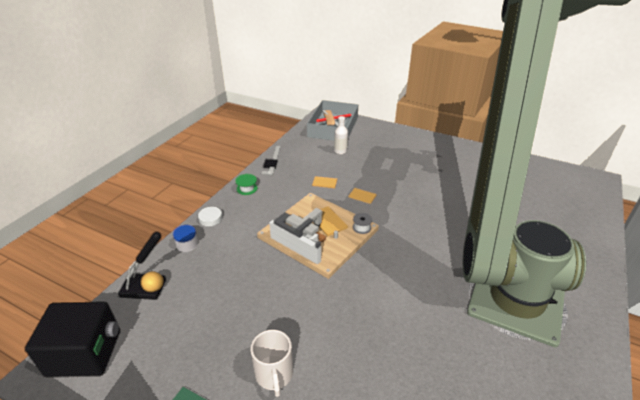

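View pics/top0.png

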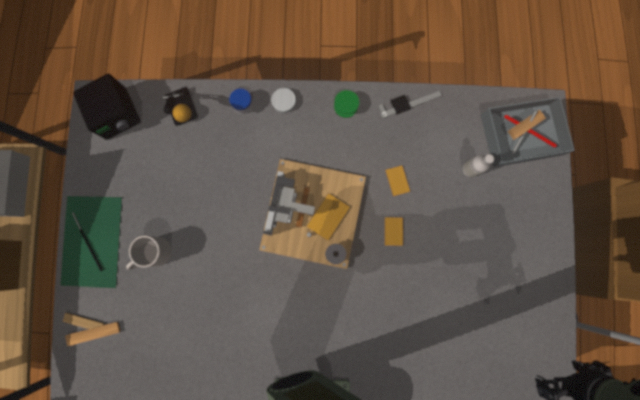

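The top view shows the jig at (314,213) with the brass plate on it at (328,216). There are two loose yellow look-alike plates off the board at (398,180) and (394,231). The spool is at (336,254), the glue bottle at (478,163) and the mug at (144,251). I'll choose the plate on the jig and check it in crops.

Run:
```python
from h import *
t=load('top')['frame'];s=load('side')['frame']
cv2.imwrite('pics/t1.png',cv2.resize(t[150:275,250:410,::-1],None,fx=4.8,fy=4.8,interpolation=cv2.INTER_CUBIC))
cv2.imwrite('pics/s1.png',cv2.resize(s[185:280,250:385,::-1],None,fx=5.8,fy=5.8,interpolation=cv2.INTER_CUBIC))
```

```text
(no output)
```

View pics/t1.png

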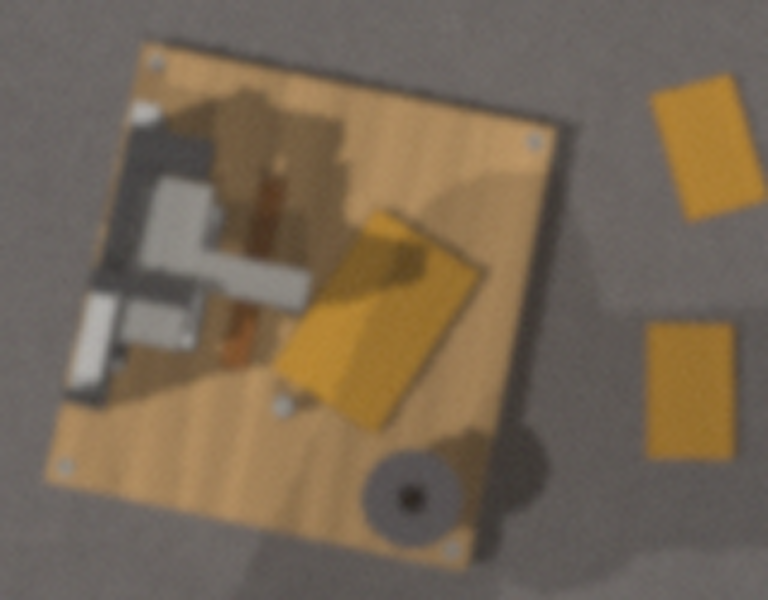

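View pics/s1.png

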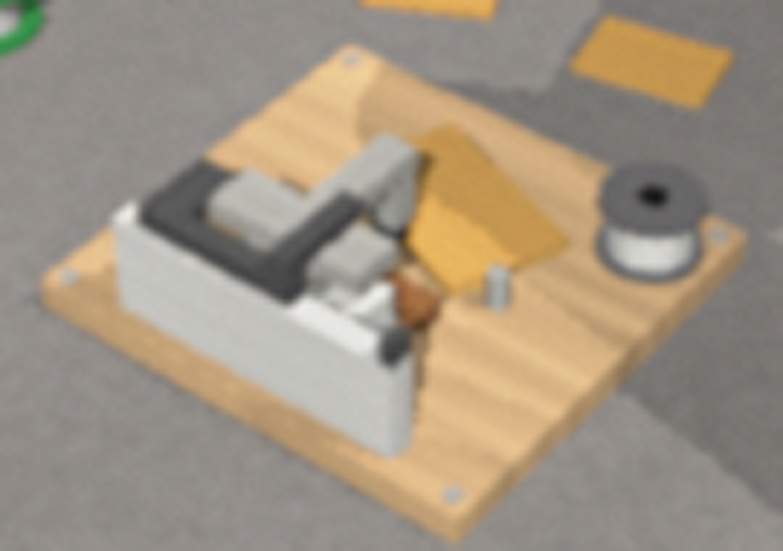

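```bash
cat > m.py <<'E'
from h import *
from scipy.optimize import least_squares
t,s=load('top'),load('side')
T=lambda u:(np.array(u)+.5)/4.8+[250,150]-.5
S=lambda u:(np.array(u)+.5)/5.8+[250,185]-.5
E
cat > m1.py <<'E'
from m import *
J=[(130,122.5),(130,-122.5),(-130,-122.5),(-130,122.5)]
tc=[T(u) for u in[(148,42),(555,122),(470,568),(47,483)]]
sc=[S(u) for u in[(45,285),(350,45),(745,240),(458,517)]]
W=[]
for a,b in zip(tc,sc):
    p,e=tri(t,a,s,b); W.append(p); print('corner',p.round(1),round(e,1))
print('peg',tri(t,T((284,402)),s,S((500,270))))
for k,(a,b) in {'+-':((485,270),(450,125)),'--':((378,432),(568,240)),'-+':((273,372),(460,292))}.items(): print('plate',k,tri(t,T(a),s,S(b)))
def rj(p):
    R=np.array([[np.cos(p[2]),-np.sin(p[2])],[np.sin(p[2]),np.cos(p[2])]])
    Q=np.c_[np.array(J)@R.T+p[:2],np.full(4,18)]
    return np.r_[(proj(t,Q)-tc).ravel(),(proj(s,Q)-sc).ravel()]
r=least_squares(rj,[450,0,-.2]);print('jig',r.x,np.degrees(r.x[2]),r.fun.round(1))
x,y,a=r.x; R=np.array([[np.cos(a),-np.sin(a)],[np.sin(a),np.cos(a)]])
np.save('jig.npy',r.x)
toj=lambda P:((np.array(P)[:2]-[x,y])@R).round(1)
for n,u in dict(pp=(380,208),pm=(485,270),mm=(378,432),mp=(273,372)).items(): print(n,toj(atz(t,T(u),26)))
print('peg',toj(atz(t,T((284,402)),40)),'fence arm end z?')
for n,u in dict(kw=(340,198),kw2=(290,262)).items(): print('side wall top edge',n,toj(atz(s,S(u),106)))
for jx,jy,z in[(-6,58,88),(-6,113,88),(-6,85,88),(54,65,71),(45,60,74),(-45,60,74)]:
    q=R@[jx,jy]+[x,y]; P=[[*q,z+18]]; print(jx,jy,((proj(t,P)[0]-[250,150])*4.8).round(),((proj(s,P)[0]-[250,185])*5.8).round(), q.round(1))
E
python3 m1.py
```

```text
corner [705.5 102.1  11.8] 3.5
corner [ 661.  -137.1   17. ] 5.4
corner [404.7 -90.8  10.6] 1.2
corner [448.2 151.9  18.2] 0.4
peg (array([494.63648319,  16.55278059,  39.62691309]), np.float64(3.815667889735998))
plate +- (array([575.51116542, -96.13973148,  19.75034807]), np.float64(0.26876803148644035))
plate -- (array([480.44739859, -36.56222286,  22.89268783]), np.float64(1.8511333782422936))
plate -+ (array([512.48467492,  23.61222679,  23.3736024 ]), np.float64(3.4373411901509394))
jig [ 5.54231534e+02  7.65532771e+00 -1.82251065e-01] -10.442216843354242 [-0.8  0.5  0.1  1.2 -0.3  0.5  0.1 -0.2 -0.9 -1.1 -0.6 -0.2 -0.  -1.5
 -0.  -0.1]
pp [ 62.  -31.8]
pm [ 39.1 -97.8]
mm [-63.9 -56.3]
mp [-42.6   9. ]
peg [-58.6  -1. ] fence arm end z?
side wall top edge kw [-15.6  62.3]
side wall top edge kw2 [-25.5 110.6]
-6 58 [191. 275.] [327. 183.] [558.8  65.8]
-6 113 [ 90. 254.] [251. 245.] [568.8 119.9]
-6 85 [142. 265.] [290. 213.] [563.7  92.3]
54 65 [204. 168.] [222. 168.] [619.1  61.8]
45 60 [209. 185.] [243. 165.] [609.4  58.5]
-45 60 [174. 348.] [391. 241.] [520.9  74.8]
```

The top crop shows the chosen plate with corners (380,208), (485,270), (378,432) and (273,372), which makes it about 110 x 70 mm and turned about 21° clockwise. The peg is at (284,402) and the spool at (410,498). The side crop shows the keeper wall from (285,260) to (340,200), with the plunger up. I'll overlay the model to refine this.

```bash
cat > ov.py <<'E'
from m import *
x,y,a=np.load('jig.npy'); 
def jw(x,y,a,P):
    P=np.atleast_2d(np.array(P,float)); R=np.array([[np.cos(a),-np.sin(a)],[np.sin(a),np.cos(a)]])
    return np.c_[P[:,:2]@R.T+[x,y],P[:,2]+18]
box=lambda x0,x1,y0,y1,h:[(x0,y0,h),(x1,y0,h),(x1,y1,h),(x0,y1,h)]
def overlay(t,s,items,name,j=None):
    j=np.load('jig.npy') if j is None else j
    ims=[]
    for c,o,sz in((t,(250,150),(125,130)),(s,(250,185),(95,135))):
        f=5 if sz[0]==95 else 4.8
        f=600/ (sz[0]) if 0 else f
        im=cv2.resize(c['frame'][o[1]:o[1]+sz[0],o[0]:o[0]+sz[1],::-1],(400,int(sz[0]*400/sz[1])),interpolation=cv2.INTER_CUBIC); k=400/sz[1]
        for col,P in items:
            q=((proj(c,jw(*j,P))+.5-o)*k*16).astype(int)
            cv2.polylines(im,[q.reshape(-1,1,2)],True,col,1,cv2.LINE_AA,4)
        ims.append(cv2.copyMakeBorder(im,0,400-im.shape[0],0,0,cv2.BORDER_CONSTANT))
    cv2.imwrite(name,cv2.resize(np.hstack(ims),(800,400)))
circ=lambda x,y,r,h:[(x+r*np.cos(b),y+r*np.sin(b),h) for b in np.linspace(0,6.3,20)]
def std(q,d=0): return [((255,0,0),box(-130,130,-122.5,122.5,0)),((0,0,255),box(-45,65,25,40,14)),((0,255,0),circ(-61,0,6,22)),((255,255,0),box(-45,45,60,90,74-d)),((255,0,255),box(-18-q,-6-q,58,113,88)),((255,0,255),box(54-q,76-q,65,113,71)),((0,255,255),box(-85,85,100,115,58)),((255,255,0),box(-10,10,-1,60,74-d))]
E
python3 - <<'E'
from ov import *
pl=[(62,-31.8,8),(39.1,-97.8,8),(-63.9,-56.3,8),(-42.6,9,8)]
overlay(t,s,std(4)+[((0,128,255),pl)],'pics/o1.png')
E
```

```text
(no output)
```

View pics/o1.png

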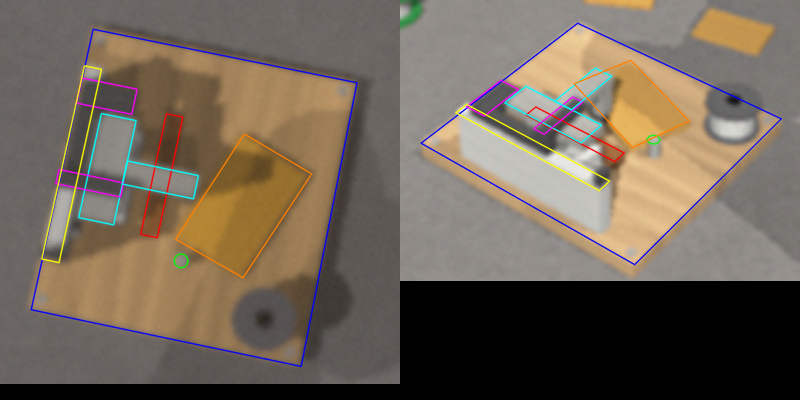

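The overlay in the top view matches the board, fence, peg, head, wall and plate, with the keeper at about 4 mm. Next I plan the approach.

```bash
cat > go.py <<'E'
from ov import *
from scipy.spatial.transform import Rotation as Ro
def go(jx,jy,h,yaw_j=90):
    st=sense(); R=Ro.from_quat(st['ee_rot']); p=jw(*np.load('jig.npy'),[(jx,jy,h)])[0]
    ang=np.radians(yaw_j)+np.load('jig.npy')[2]
    G=Ro.from_matrix(np.array([[np.cos(ang),np.sin(ang),0],[np.sin(ang),-np.cos(ang),0],[0,0,-1]]))
    print('world',p.round(1),'t',st['time_s'],'rotvec now->goal',(R.inv()*G).as_rotvec().round(3))
    d=p-st['tcp_pos']
    print('delta in now-tool',R.inv().apply(d).round(1),'in goal-tool',G.inv().apply(d).round(1),'F',np.round(st['wrist_force'],1),'w',st['gripper_width'])
def where():
    st=sense(); x,y,a=np.load('jig.npy'); d=np.array(st['tcp_pos'])-[x,y,18]
    return np.r_[Ro.from_euler('z',-a).apply(d)].round(1),np.round(st['wrist_force'],1),round(st['time_s'],2),st['gripper_width']
E
python3 - <<'E'
from go import *
go(5,-124,60)
j=np.load('jig.npy');x,y,a=j
R=np.array([[np.cos(a),-np.sin(a)],[np.sin(a),np.cos(a)]])
print('spool',(atz(t,T((410,498)),52)[:2]-[x,y])@R)
E
```

```text
world [ 536.7 -115.2   78. ] t 0.1 rotvec now->goal [-1.00e-03 -1.00e-03 -1.05e+00]
delta in now-tool [ 467.9 -287.3  172. ] in goal-tool [482.3 262.6 171.6] F [-0.3  0.5  0.3] w 85.43973083455441
spool [-96.84178961 -80.30503845]
```

Emit:
{"op": "carry_out", "data": {"deltas": [[0, 0, 0, 0, 0, -0.105], [0, 0, 0, 0, 0, -0.105], [0, 0, 0, 0, 0, -0.105], [0, 0, 0, 0, 0, -0.105], [0, 0, 0, 0, 0, -0.105]], "claw": 0.3}}

```text
time_s: 0.52
tcp_pos: [191.0, -542.1, 249.8]
ee_rot: [0.907, 0.421, 0.0, -0.001]
wrist_force: [-0.2, -0.7, -0.5]
gripper_width: 59.6
finger_force: 0.0
```

Emit:
{"op": "carry_out", "data": {"deltas": [[0, 0, 0, 0, 0, -0.105], [0, 0, 0, 0, 0, -0.105], [0, 0, 0, 0, 0, -0.105], [0, 0, 0, 0, 0, -0.105], [0, 0, 0, 0, 0, -0.105]]}}

```text
time_s: 0.93
tcp_pos: [191.0, -542.0, 249.8]
ee_rot: [0.767, 0.642, 0.0, -0.001]
wrist_force: [-0.1, 1.6, -0.1]
gripper_width: 59.6
finger_force: 0.0
```

Emit:
{"op": "carry_out", "data": {"deltas": [[32, 17.5, 4, 0, 0, 0], [32, 17.5, 4, 0, 0, 0], [32, 17.5, 4, 0, 0, 0], [32, 17.5, 4, 0, 0, 0], [32, 17.5, 4, 0, 0, 0]]}}

```text
time_s: 1.35
tcp_pos: [306.6, -399.2, 229.8]
ee_rot: [0.769, 0.64, 0.0, -0.0]
wrist_force: [0.6, 0.2, 0.1]
gripper_width: 59.7
finger_force: 0.0
```

Emit:
{"op": "carry_out", "data": {"deltas": [[32, 17.5, 4, 0, 0, 0], [32, 17.5, 4, 0, 0, 0], [32, 17.5, 4, 0, 0, 0], [32, 17.5, 4, 0, 0, 0], [32, 17.5, 4, 0, 0, 0]]}}

```text
time_s: 1.77
tcp_pos: [421.7, -257.6, 209.9]
ee_rot: [0.768, 0.64, -0.0, -0.0]
wrist_force: [0.6, 0.0, 1.1]
gripper_width: 59.6
finger_force: 0.0
```

Emit:
{"op": "carry_out", "data": {"deltas": [[32, 17.5, 4, 0, 0, 0], [32, 17.5, 4, 0, 0, 0], [32, 17.5, 4, 0, 0, 0], [32, 17.5, 4, 0, 0, 0], [0, 0, 0, 0, 0, 0]]}}

```text
time_s: 2.18
tcp_pos: [516.1, -141.6, 193.2]
ee_rot: [0.767, 0.642, 0.001, -0.001]
wrist_force: [0.6, -0.5, -0.5]
gripper_width: 59.8
finger_force: 0.0
```

Run:
```python
from go import *
print(where()); go(5,-124,40); print(sense()['ee_rot'])
```

```text
(array([ -10.5, -153.7,  175.2]), array([ 0.6, -0.5, -0.5]), 2.18, 59.79673335405967)
world [ 536.7 -115.2   58. ] t 2.1833 rotvec now->goal [ 0.    -0.003  0.005]
delta in now-tool [ 29.3  15.6 135.2] in goal-tool [ 29.7  15.5 135.2] F [ 0.6 -0.5 -0.5] w 59.79673335405967
[ 7.66842436e-01  6.41834160e-01  1.04104029e-03 -7.10705980e-04]
```

Emit:
{"op": "carry_out", "data": {"deltas": [[15, 8, 0, 0, 0, 0.005], [14.5, 7.5, 0, 0, 0, 0], [0, 0, 38, 0, 0, 0], [0, 0, 38, 0, 0, 0], [0, 0, 34, 0, 0, 0]]}}

```text
time_s: 2.6
tcp_pos: [533.4, -119.8, 82.9]
ee_rot: [0.77, 0.638, -0.0, 0.0]
wrist_force: [0.2, 0.9, 0.4]
gripper_width: 59.7
finger_force: 0.0
```

Emit:
{"op": "carry_out", "data": {"deltas": [[0, 0, 3, 0, 0, 0], [0, 0, 2, 0, 0, 0], [0, 0, 1, 0, 0, 0], [0, 0, 0, 0, 0, 0]]}}

```text
time_s: 2.93
tcp_pos: [535.2, -120.5, 80.2]
ee_rot: [0.77, 0.638, 0.001, 0.002]
wrist_force: [-0.5, -0.3, 0.3]
gripper_width: 60.0
finger_force: 0.0
```

Emit:
{"op": "carry_out", "data": {"deltas": [[0, 0, 1, 0, 0, 0], [0, 0, 1, 0, 0, 0], [0, 0, 0, 0, 0, 0]]}}

```text
time_s: 3.18
tcp_pos: [534.3, -120.1, 77.3]
ee_rot: [0.77, 0.638, 0.001, 0.001]
wrist_force: [-0.4, 0.4, -0.9]
gripper_width: 59.9
finger_force: 0.0
```

Run:
```python
from go import *
c=cam('side'); print(where())
cv2.imwrite('pics/s2.png',cv2.resize(c['frame'][160:290,240:420,::-1],None,fx=4.2,fy=4.2,interpolation=cv2.INTER_CUBIC))
```

```text
(array([   3.4, -129.2,   59.1]), array([-0.3, -0.2, -0.4]), 3.23, 59.92836172262858)
```

View pics/s2.png

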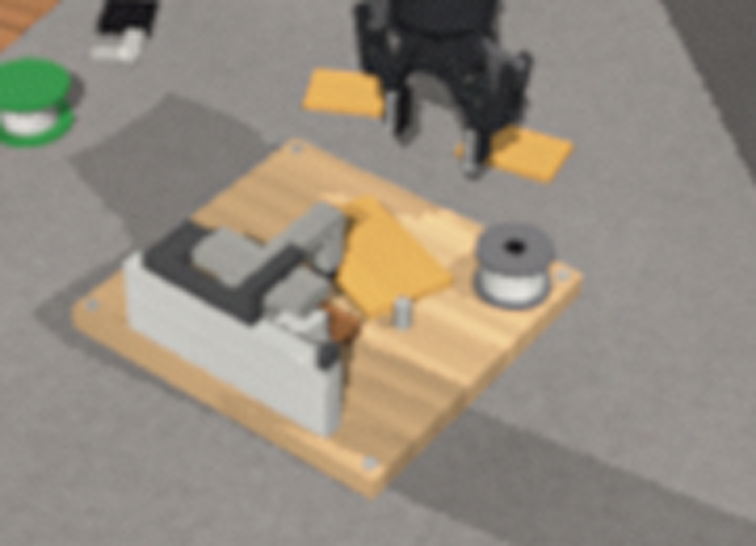

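The gripper is over the board's −y edge, with fingers at (400,120) and (472,165). The plate still has its corner towards them, and the spool at (513,262) is clear. Next I lower to find the board top.

Emit:
{"op": "carry_out", "data": {"deltas": [[3, 0, 12, 0, 0, 0], [2, 1, 12, 0, 0, 0], [0, 0, 11, 0, 0, 0], [0, 0, 0, 0, 0, 0]]}}

```text
time_s: 3.57
tcp_pos: [534.5, -114.8, 39.8]
ee_rot: [0.77, 0.638, -0.001, -0.001]
wrist_force: [-0.8, 0.4, -0.9]
gripper_width: 59.6
finger_force: 0.0
```

Emit:
{"op": "carry_out", "data": {"deltas": [[0, 0, 2, 0, 0, 0], [0, 0, 2, 0, 0, 0], [0, 0, 0, 0, 0, 0]]}}

```text
time_s: 3.82
tcp_pos: [536.0, -115.3, 37.7]
ee_rot: [0.77, 0.638, 0.0, 0.0]
wrist_force: [-0.3, -0.2, -0.4]
gripper_width: 59.6
finger_force: 0.0
```

Emit:
{"op": "carry_out", "data": {"deltas": [[0, 0, 2, 0, 0, 0], [0, 0, 1, 0, 0, 0], [0, 0, 0, 0, 0, 0]]}}

```text
time_s: 4.07
tcp_pos: [535.7, -115.2, 34.4]
ee_rot: [0.77, 0.638, -0.0, 0.0]
wrist_force: [-0.5, 0.1, 0.2]
gripper_width: 59.7
finger_force: 0.0
```

Emit:
{"op": "carry_out", "data": {"deltas": [[0, 0, 2, 0, 0, 0], [0, 0, 0, 0, 0, 0]]}}

```text
time_s: 4.23
tcp_pos: [535.6, -115.2, 32.1]
ee_rot: [0.77, 0.638, -0.0, -0.0]
wrist_force: [0.2, 0.5, -0.2]
gripper_width: 60.2
finger_force: 0.0
```

Emit:
{"op": "carry_out", "data": {"deltas": [[0, 0, 1.5, 0, 0, 0], [0, 0, 0, 0, 0, 0]]}}

```text
time_s: 4.4
tcp_pos: [535.7, -115.2, 31.9]
ee_rot: [0.77, 0.638, 0.0, 0.0]
wrist_force: [-2.9, -0.3, 8.8]
gripper_width: 59.6
finger_force: 4.4
```

Emit:
{"op": "carry_out", "data": {"deltas": [[0, 0, 1.5, 0, 0, 0], [0, 0, 0, 0, 0, 0]]}}

```text
time_s: 4.57
tcp_pos: [535.7, -115.2, 31.8]
ee_rot: [0.77, 0.638, 0.0, 0.0]
wrist_force: [-5.6, 1.6, 18.5]
gripper_width: 59.6
finger_force: 9.5
```

Emit:
{"op": "carry_out", "data": {"deltas": [[0, 0, -5, 0, 0, 0], [4, 0, 0, 0, 0, 0], [5, 0, 0, 0, 0, 0], [5, 0, 0, 0, 0, 0], [0, 0, 0, 0, 0, 0]]}}

```text
time_s: 4.98
tcp_pos: [538.2, -100.4, 33.8]
ee_rot: [0.77, 0.638, -0.0, -0.0]
wrist_force: [0.5, 0.1, 0.3]
gripper_width: 59.7
finger_force: 0.0
```

Emit:
{"op": "carry_out", "data": {"deltas": [[4, 0, 0, 0, 0, 0], [4, 0, 0, 0, 0, 0], [4, 0, 0, 0, 0, 0], [4, 0, 0, 0, 0, 0], [4, 0, 0, 0, 0, 0]]}}

```text
time_s: 5.4
tcp_pos: [542.5, -81.7, 34.3]
ee_rot: [0.77, 0.638, 0.0, 0.0]
wrist_force: [1.5, -3.9, -1.1]
gripper_width: 59.9
finger_force: 2.0
```

Emit:
{"op": "carry_out", "data": {"deltas": [[4, 0, 0, 0, 0, 0], [4, 0, 0, 0, 0, 0], [4, 0, 0, 0, 0, 0], [4, 0, 0, 0, 0, 0], [0, 0, 0, 0, 0, 0]]}}

```text
time_s: 5.82
tcp_pos: [545.1, -65.3, 34.5]
ee_rot: [0.77, 0.638, 0.0, -0.0]
wrist_force: [0.2, -1.1, 1.4]
gripper_width: 59.2
finger_force: 0.6
```

Run:
```python
from go import *
print(where()); t,s=cam('top'),cam('side')
overlay(t,s,std(4)+[((0,128,255),box(-55,55,-45,25,8))],'pics/o2.png')
```

```text
(array([  4.3, -73.4,  16.5]), array([ 0.2, -1.1,  1.4]), 5.82, 59.22079342204402)
```

View pics/o2.png

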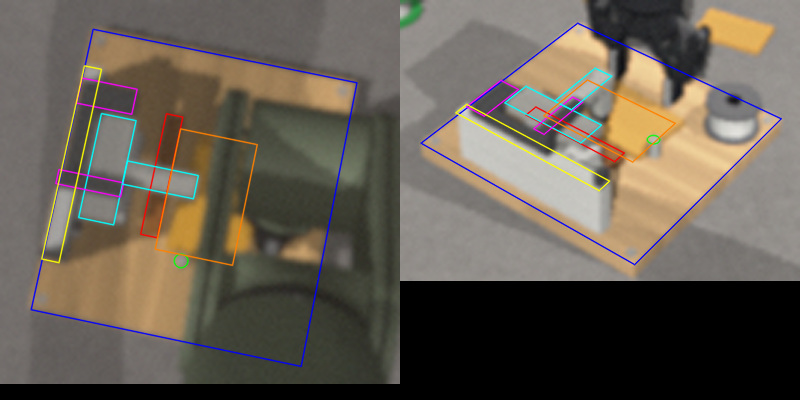

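The plate is now nearly square. Its left edge is at about (180,230) in the top view, roughly 12 mm short of the fence. I'll keep pushing and watch the force.

Emit:
{"op": "carry_out", "data": {"deltas": [[3, 0, 0, 0, 0, 0], [3, 0, 0, 0, 0, 0], [3, 0, 0, 0, 0, 0], [2, 0, 0, 0, 0, 0], [0, 0, 0, 0, 0, 0]]}}

```text
time_s: 6.33
tcp_pos: [547.5, -55.0, 34.4]
ee_rot: [0.77, 0.638, 0.0, 0.0]
wrist_force: [1.0, -2.3, 0.7]
gripper_width: 59.8
finger_force: 1.1
```

Emit:
{"op": "carry_out", "data": {"deltas": [[2, 0, 0, 0, 0, 0], [2, 0, 0, 0, 0, 0], [2, 0, 0, 0, 0, 0], [0, 0, 0, 0, 0, 0]]}}

```text
time_s: 6.67
tcp_pos: [548.3, -49.8, 34.4]
ee_rot: [0.77, 0.638, -0.0, 0.001]
wrist_force: [1.8, -5.8, 0.6]
gripper_width: 60.3
finger_force: 2.8
```

Emit:
{"op": "carry_out", "data": {"deltas": [[1.5, 0, 0, 0, 0, 0], [0, 0, 0, 0, 0, 0]]}}

```text
time_s: 6.83
tcp_pos: [548.4, -49.7, 34.4]
ee_rot: [0.769, 0.639, -0.001, 0.001]
wrist_force: [1.2, -11.3, 0.2]
gripper_width: 59.6
finger_force: 5.7
```

Emit:
{"op": "carry_out", "data": {"deltas": [[1.5, 0, 0, 0, 0, 0], [0, 0, 0, 0, 0, 0]]}}

```text
time_s: 7.0
tcp_pos: [548.4, -49.5, 34.5]
ee_rot: [0.769, 0.639, -0.002, 0.002]
wrist_force: [-0.6, -16.5, 1.3]
gripper_width: 59.7
finger_force: 8.5
```

Emit:
{"op": "carry_out", "data": {"deltas": [[1, 0, 0, 0, 0, 0], [0, 0, 0, 0, 0, 0]]}}

```text
time_s: 7.17
tcp_pos: [548.5, -49.4, 34.5]
ee_rot: [0.769, 0.639, -0.002, 0.002]
wrist_force: [-1.5, -20.1, 1.4]
gripper_width: 59.8
finger_force: 10.3
```

Run:
```python
from go import *
print(where())
```

```text
(array([  4.7, -57.2,  16.5]), array([ -1.5, -20.1,   1.4]), 7.17, 59.808021570390174)
```

The plate is flush on the fence: the force rises against a hard stop at jig y -57, where -56 was expected. I back off, close the claw and go round to the +x edge.

Emit:
{"op": "carry_out", "data": {"deltas": [[-6, 0, 0, 0, 0, 0], [-12, 0, 0, 0, 0, 0], [0, 0, -25, 0, 0, 0], [0, 0, -25, 0, 0, 0], [0, 0, -10, 0, 0, 0]]}}

```text
time_s: 7.58
tcp_pos: [546.2, -63.2, 96.6]
ee_rot: [0.77, 0.638, 0.001, 0.001]
wrist_force: [0.4, 1.1, -0.1]
gripper_width: 59.5
finger_force: 0.0
```

Emit:
{"op": "carry_out", "data": {"deltas": [[0, 24, 0, 0, 0, 0], [0, 24, 0, 0, 0, 0], [0, 24, 0, 0, 0, 0], [0, 24, 0, 0, 0, 0], [0, 0, 0, 0, 0, 0]], "claw": 1}}

```text
time_s: 8.0
tcp_pos: [643.6, -81.4, 93.8]
ee_rot: [0.77, 0.638, 0.001, 0.001]
wrist_force: [1.3, 0.2, -0.2]
gripper_width: 0.5
finger_force: 0.0
```

Emit:
{"op": "carry_out", "data": {"deltas": [[25, 0, 0, 0, 0, 0], [25, 0, 0, 0, 0, 0], [20, 0, 0, 0, 0, 0], [0, 0, 0, 0, 0, 0], [0, 0, 0, 0, 0, 0]]}}

```text
time_s: 8.42
tcp_pos: [651.8, -11.1, 93.5]
ee_rot: [0.769, 0.639, -0.001, -0.001]
wrist_force: [0.7, 0.2, 0.5]
gripper_width: 0.2
finger_force: 0.0
```

Run:
```python
from go import *
print(where()); t,s=cam('top'),cam('side'); go(85,2,22)
overlay(t,s,std(4)+[((0,128,255),box(-55,55,-45,25,8))],'pics/o3.png')
```

```text
(array([99.4, -0.7, 75.5]), array([0.7, 0.2, 0.5]), 8.42, 0.172297724518335)
world [638.2  -5.8  40. ] t 8.5167 rotvec now->goal [-0.002  0.    -0.005]
delta in now-tool [  4.1 -14.7  53.9] in goal-tool [  4.1 -14.8  53.9] F [ 0.7 -0.3  0.5] w 0.2743187471106548
```

View pics/o3.png

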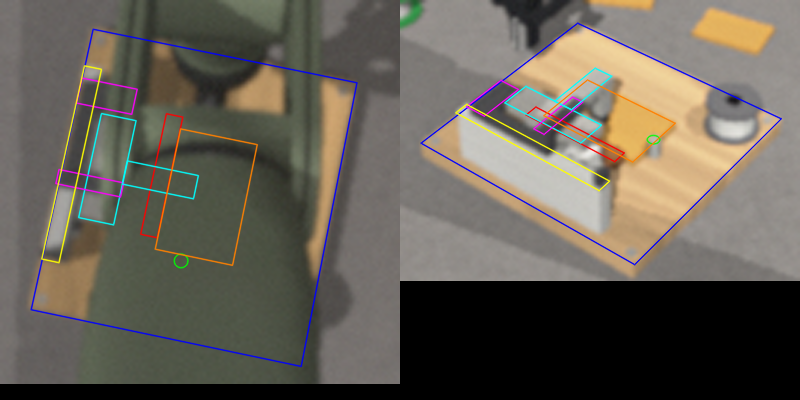

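The side view shows the plate square and near its nest. I'll lower beside the +x edge and push to jig -x.

Emit:
{"op": "carry_out", "data": {"deltas": [[2, -2, 18, 0, 0, 0], [1, -2, 18, 0, 0, 0], [0, 0, 12, 0, 0, 0], [0, 0, 4, 0, 0, 0], [0, 0, 0, 0, 0, 0]]}}

```text
time_s: 8.93
tcp_pos: [648.7, -9.2, 41.0]
ee_rot: [0.77, 0.638, -0.001, -0.001]
wrist_force: [-0.6, -0.6, 0.3]
gripper_width: -0.3
finger_force: 0.0
```

Emit:
{"op": "carry_out", "data": {"deltas": [[0, -4, 0, 0, 0, 0], [0, -4, 0, 0, 0, 0], [0, -4, 0, 0, 0, 0], [0, -3, 0, 0, 0, 0], [0, 0, 0, 0, 0, 0]]}}

```text
time_s: 9.35
tcp_pos: [634.1, -5.5, 42.9]
ee_rot: [0.77, 0.638, 0.0, 0.0]
wrist_force: [-0.4, 0.1, 0.2]
gripper_width: -0.1
finger_force: 0.0
```

Run:
```python
from go import *
print(where())
```

```text
(array([81. ,  1.5, 24.9]), array([-0.4,  0.1,  0.2]), 9.35, -0.10379941896685611)
```

Emit:
{"op": "carry_out", "data": {"deltas": [[0, -1, 2, 0, 0, 0], [0, -2, 0, 0, 0, 0], [0, -2, 0, 0, 0, 0], [0, -2, 0, 0, 0, 0], [0, 0, 0, 0, 0, 0]]}}

```text
time_s: 9.77
tcp_pos: [627.4, -4.3, 40.2]
ee_rot: [0.77, 0.638, -0.0, -0.0]
wrist_force: [-1.1, -0.3, -0.3]
gripper_width: 0.1
finger_force: 0.0
```

Emit:
{"op": "carry_out", "data": {"deltas": [[0, -2, 0, 0, 0, 0], [0, -1.5, 0, 0, 0, 0], [0, 0, 0, 0, 0, 0]]}}

```text
time_s: 10.02
tcp_pos: [624.1, -3.7, 40.3]
ee_rot: [0.77, 0.638, -0.0, -0.0]
wrist_force: [0.2, -0.5, 0.0]
gripper_width: -0.3
finger_force: 0.0
```

Emit:
{"op": "carry_out", "data": {"deltas": [[0, -1.5, 0, 0, 0, 0], [0, -1.5, 0, 0, 0, 0], [0, 0, 0, 0, 0, 0]]}}

```text
time_s: 10.27
tcp_pos: [621.2, -3.1, 40.3]
ee_rot: [0.77, 0.638, -0.0, -0.0]
wrist_force: [-0.2, -0.1, 0.3]
gripper_width: 0.1
finger_force: 0.0
```

Emit:
{"op": "carry_out", "data": {"deltas": [[0, -1.5, 0, 0, 0, 0], [0, -1.5, 0, 0, 0, 0], [0, 0, 0, 0, 0, 0]]}}

```text
time_s: 10.52
tcp_pos: [618.2, -2.6, 40.3]
ee_rot: [0.77, 0.638, -0.0, -0.0]
wrist_force: [-0.6, -0.6, -0.3]
gripper_width: 0.0
finger_force: 0.0
```

Emit:
{"op": "carry_out", "data": {"deltas": [[0, -1.5, 0, 0, 0, 0], [0, -1.5, 0, 0, 0, 0], [0, 0, 0, 0, 0, 0]]}}

```text
time_s: 10.77
tcp_pos: [615.8, -2.1, 40.4]
ee_rot: [0.77, 0.638, 0.0, 0.0]
wrist_force: [1.3, -0.3, -0.8]
gripper_width: 0.1
finger_force: 0.3
```

Run:
```python
from go import *
print(where())
```

```text
(array([62.3,  1.5, 22.4]), array([ 1.3, -0.3, -0.8]), 10.77, 0.06730128158298194)
```

Emit:
{"op": "carry_out", "data": {"deltas": [[0, -1, 0, 0, 0, 0], [0, -1, 0, 0, 0, 0], [0, 0, 0, 0, 0, 0]]}}

```text
time_s: 11.02
tcp_pos: [615.5, -2.0, 40.7]
ee_rot: [0.77, 0.638, 0.002, 0.002]
wrist_force: [4.4, -0.8, -2.5]
gripper_width: 0.5
finger_force: 2.5
```

Emit:
{"op": "carry_out", "data": {"deltas": [[0, -1, 0, 0, 0, 0], [0, -1, 0, 0, 0, 0], [0, 0, 0, 0, 0, 0]]}}

```text
time_s: 11.27
tcp_pos: [615.3, -2.0, 41.2]
ee_rot: [0.77, 0.638, 0.003, 0.003]
wrist_force: [7.6, -2.4, -3.8]
gripper_width: 0.2
finger_force: 4.0
```

Run:
```python
from go import *
print(where())
```

```text
(array([61.8,  1.6, 23.2]), array([ 7.6, -2.4, -3.8]), 11.27, 0.23338974761334635)
```

Emit:
{"op": "carry_out", "data": {"deltas": [[0, -1.5, 0, 0, 0, 0], [0, -1.5, 0, 0, 0, 0], [0, 0, 0, 0, 0, 0]]}}

```text
time_s: 11.52
tcp_pos: [614.9, -1.9, 42.0]
ee_rot: [0.77, 0.638, 0.005, 0.006]
wrist_force: [11.3, -4.3, -3.7]
gripper_width: -0.2
finger_force: 6.2
```

Run:
```python
from go import *
print(where())
```

```text
(array([61.4,  1.6, 24. ]), array([11.3, -4.3, -3.7]), 11.52, -0.19325489405934054)
```

The plate is hard against the peg: the force rises with no motion. I back off, go up and over to the keeper window, then look.

Emit:
{"op": "carry_out", "data": {"deltas": [[0, 8, 0, 0, 0, 0], [0, 10, 0, 0, 0, 0], [0, 0, -30, 0, 0, 0], [0, 0, -35, 0, 0, 0], [0, 0, -35, 0, 0, 0]]}}

```text
time_s: 11.93
tcp_pos: [625.1, -4.0, 140.2]
ee_rot: [0.77, 0.638, -0.002, -0.002]
wrist_force: [0.8, 0.0, 0.6]
gripper_width: -0.3
finger_force: 0.0
```

Emit:
{"op": "carry_out", "data": {"deltas": [[18, -12, 0, 0, 0, 0], [18, -12, 0, 0, 0, 0], [18, -12, 0, 0, 0, 0], [18, -12, 0, 0, 0, 0], [0, 0, 0, 0, 0, 0]]}}

```text
time_s: 12.35
tcp_pos: [590.2, 78.5, 140.1]
ee_rot: [0.769, 0.639, -0.001, -0.002]
wrist_force: [0.2, 0.1, -0.5]
gripper_width: -0.2
finger_force: 0.0
```

Run:
```python
from go import *
print(where()); t,s=cam('top'),cam('side'); go(20,75,115)
overlay(t,s,std(4)+[((0,128,255),box(-55,55,-45,25,8))],'pics/o4.png')
```

```text
(array([ 22.5,  76.2, 122.1]), array([ 0.2,  0.1, -0.5]), 12.35, -0.16284024045748294)
world [587.5  77.8 133. ] t 12.45 rotvec now->goal [-0.001  0.001 -0.003]
delta in now-tool [ 0.9 -4.7  7.2] in goal-tool [ 0.9 -4.8  7.2] F [-0.3 -0.7  0.2] w 0.007634300346593806
```

View pics/o4.png

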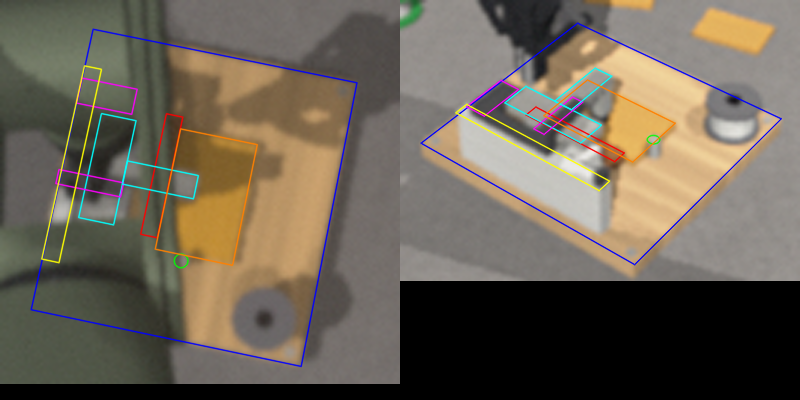

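The plate edges coincide with the seated outline (orange, 155–257 by 130–265). I now press down in the window.

Emit:
{"op": "carry_out", "data": {"deltas": [[1, -3, 10, 0, 0, 0], [0, 0, 10, 0, 0, 0], [0, 0, 4, 0, 0, 0], [0, 0, 0, 0, 0, 0]]}}

```text
time_s: 12.78
tcp_pos: [588.8, 76.3, 114.1]
ee_rot: [0.77, 0.638, -0.002, -0.001]
wrist_force: [-0.5, 0.1, -0.5]
gripper_width: -0.2
finger_force: 0.0
```

Emit:
{"op": "carry_out", "data": {"deltas": [[0, 0, 3, 0, 0, 0], [0, 0, 3, 0, 0, 0], [0, 0, 3, 0, 0, 0], [0, 0, 3, 0, 0, 0], [0, 0, 0, 0, 0, 0]]}}

```text
time_s: 13.2
tcp_pos: [590.3, 76.8, 104.4]
ee_rot: [0.77, 0.638, 0.0, 0.001]
wrist_force: [-0.9, -2.0, 4.7]
gripper_width: 0.2
finger_force: 2.4
```

Run:
```python
from go import *
print(where())
```

```text
(array([22.9, 74.5, 86.4]), array([-0.9, -2. ,  4.7]), 13.2, 0.23573283899699224)
```

Emit:
{"op": "carry_out", "data": {"deltas": [[0, 0, 3, 0, 0, 0], [0, 0, 3, 0, 0, 0], [0, 0, 3, 0, 0, 0], [0, 0, 2, 0, 0, 0], [0, 0, 0, 0, 0, 0]]}}

```text
time_s: 13.62
tcp_pos: [590.3, 76.8, 94.8]
ee_rot: [0.77, 0.638, 0.0, 0.001]
wrist_force: [-1.3, -1.8, 11.4]
gripper_width: -0.1
finger_force: 6.1
```

Emit:
{"op": "carry_out", "data": {"deltas": [[0, 0, 1.5, 0, 0, 0], [0, 0, 1.5, 0, 0, 0], [0, 0, 0, 0, 0, 0]]}}

```text
time_s: 13.87
tcp_pos: [590.4, 76.8, 92.4]
ee_rot: [0.77, 0.638, 0.001, 0.001]
wrist_force: [-3.4, -2.4, 14.2]
gripper_width: -0.3
finger_force: 7.1
```

Emit:
{"op": "carry_out", "data": {"deltas": [[0, 0, 1.5, 0, 0, 0], [0, 0, 0, 0, 0, 0]]}}

```text
time_s: 14.03
tcp_pos: [590.4, 76.8, 91.1]
ee_rot: [0.77, 0.638, 0.001, 0.001]
wrist_force: [-3.1, -2.7, 15.4]
gripper_width: 0.1
finger_force: 7.6
```

Emit:
{"op": "carry_out", "data": {"deltas": [[0, 0, 1.5, 0, 0, 0], [0, 0, 0, 0, 0, 0]]}}

```text
time_s: 14.2
tcp_pos: [590.4, 76.8, 90.9]
ee_rot: [0.77, 0.638, 0.001, 0.001]
wrist_force: [-5.1, -1.9, 21.6]
gripper_width: -0.1
finger_force: 10.5
```

Emit:
{"op": "carry_out", "data": {"deltas": [[0, 0, 1, 0, 0, 0], [0, 0, 0, 0, 0, 0]]}}

```text
time_s: 14.37
tcp_pos: [590.5, 76.8, 90.8]
ee_rot: [0.77, 0.638, 0.001, 0.001]
wrist_force: [-7.4, -1.3, 24.5]
gripper_width: 0.2
finger_force: 13.0
```

Run:
```python
from go import *
print(where())
```

```text
(array([23.1, 74.6, 72.8]), array([-7.4, -1.3, 24.5]), 14.37, 0.16286018312385933)
```

The plunger has bottomed: the force jumps and TCP is at 72.8 against 73 expected. I slide to jig -x while still pressing.

Emit:
{"op": "carry_out", "data": {"deltas": [[0, -4, 0, 0, 0, 0], [0, -4, 0, 0, 0, 0], [0, -4, 0, 0, 0, 0], [0, -4, 0, 0, 0, 0], [0, 0, 0, 0, 0, 0]]}}

```text
time_s: 14.78
tcp_pos: [582.1, 80.1, 91.6]
ee_rot: [0.77, 0.638, 0.008, 0.007]
wrist_force: [8.6, -2.9, 14.4]
gripper_width: -0.1
finger_force: 7.4
```

Emit:
{"op": "carry_out", "data": {"deltas": [[0, -4, 0, 0, 0, 0], [0, -4, 0, 0, 0, 0], [0, -4, 0, 0, 0, 0], [0, -4, 0, 0, 0, 0], [0, 0, 0, 0, 0, 0]]}}

```text
time_s: 15.2
tcp_pos: [567.3, 83.4, 91.7]
ee_rot: [0.77, 0.638, 0.009, 0.007]
wrist_force: [10.2, -2.8, 14.6]
gripper_width: 0.4
finger_force: 7.9
```

Run:
```python
from go import *
print(where())
```

```text
(array([-0.9, 76.9, 73.7]), array([10.2, -2.8, 14.6]), 15.2, 0.4162002233695885)
```

Emit:
{"op": "carry_out", "data": {"deltas": [[0, -4, 0, 0, 0, 0], [0, -4, 0, 0, 0, 0], [0, -4, 0, 0, 0, 0], [0, -4, 0, 0, 0, 0], [0, 0, 0, 0, 0, 0]]}}

```text
time_s: 15.62
tcp_pos: [551.8, 86.4, 91.7]
ee_rot: [0.77, 0.638, 0.01, 0.007]
wrist_force: [9.8, -2.7, 15.7]
gripper_width: -0.2
finger_force: 8.0
```

Emit:
{"op": "carry_out", "data": {"deltas": [[0, -3, 0, 0, 0, 0], [0, -3, 0, 0, 0, 0], [0, -3, 0, 0, 0, 0], [0, 0, 0, 0, 0, 0]]}}

```text
time_s: 15.95
tcp_pos: [543.3, 88.1, 91.6]
ee_rot: [0.77, 0.638, 0.01, 0.007]
wrist_force: [11.3, -3.1, 16.3]
gripper_width: 0.2
finger_force: 7.9
```

Run:
```python
from go import *
print(where())
```

```text
(array([-25.4,  77.1,  73.6]), array([11.3, -3.1, 16.3]), 15.95, 0.2487893158729815)
```

Emit:
{"op": "carry_out", "data": {"deltas": [[0, -2, 0, 0, 0, 0], [0, -2, 0, 0, 0, 0], [0, -2, 0, 0, 0, 0], [0, 0, 0, 0, 0, 0]]}}

```text
time_s: 16.28
tcp_pos: [541.6, 88.4, 91.9]
ee_rot: [0.769, 0.639, 0.013, 0.011]
wrist_force: [21.5, -6.9, 9.0]
gripper_width: 0.1
finger_force: 15.1
```

Emit:
{"op": "carry_out", "data": {"deltas": [[0, -2, 0, 0, 0, 0], [0, -2, 0, 0, 0, 0], [0, 0, 0, 0, 0, 0]]}}

```text
time_s: 16.53
tcp_pos: [541.5, 88.5, 92.2]
ee_rot: [0.769, 0.639, 0.016, 0.014]
wrist_force: [30.0, -11.8, 2.1]
gripper_width: 0.1
finger_force: 20.4
```

Run:
```python
from go import *
print(where())
```

```text
(array([-27.2,  77.2,  74.2]), array([ 30. , -11.8,   2.1]), 16.53, 0.07361969761491877)
```

The keeper hit its stop: x is stuck at -27 and the force rises to 32 N. I back off the wall slightly, lift clear and check.

Emit:
{"op": "carry_out", "data": {"deltas": [[0, 6, 0, 0, 0, 0], [0, 8, 0, 0, 0, 0], [0, 2, -6, 0, 0, 0], [0, 0, -20, 0, 0, 0], [0, 0, -30, 0, 0, 0]]}}

```text
time_s: 16.95
tcp_pos: [538.8, 86.6, 141.0]
ee_rot: [0.77, 0.638, -0.002, -0.001]
wrist_force: [0.2, 0.4, -0.5]
gripper_width: -0.4
finger_force: 0.0
```

Emit:
{"op": "carry_out", "data": {"deltas": [[0, 0, -40, 0, 0, 0], [0, 0, -40, 0, 0, 0], [-41, 0, -20, 0, 0, 0], [-41, 0, 0, 0, 0, 0], [-41, 0, 0, 0, 0, 0]]}}

```text
time_s: 17.37
tcp_pos: [518.0, -31.3, 242.3]
ee_rot: [0.769, 0.639, 0.002, 0.001]
wrist_force: [0.6, -0.7, -0.7]
gripper_width: 0.0
finger_force: 0.0
```

Emit:
{"op": "carry_out", "data": {"deltas": [[-41, 0, 0, 0, 0, 0], [-41, 0, 0, 0, 0, 0], [-41, 0, 0, 0, 0, 0], [-41, 0, 0, 0, 0, 0], [-41, 0, 0, 0, 0, 0]]}}

```text
time_s: 17.78
tcp_pos: [478.7, -233.8, 240.5]
ee_rot: [0.77, 0.638, 0.0, -0.0]
wrist_force: [1.0, 0.2, -0.3]
gripper_width: -0.1
finger_force: 0.0
```

Emit:
{"op": "carry_out", "data": {"deltas": [[-41, 0, 0, 0, 0, 0], [-41, 0, 0, 0, 0, 0], [-41, 0, 0, 0, 0, 0], [0, 0, 0, 0, 0, 0], [0, 0, 0, 0, 0, 0]]}}

```text
time_s: 18.2
tcp_pos: [455.9, -354.6, 239.8]
ee_rot: [0.771, 0.637, 0.0, -0.001]
wrist_force: [-0.4, 0.9, 0.0]
gripper_width: -0.3
finger_force: 0.0
```

Run:
```python
from go import *
print(where()); t,s=cam('top'),cam('side')
overlay(t,s,std(36,14.8)[3:6]+[((0,128,255),box(-55,55,-45,25,8))],'pics/o5.png')
```

```text
(array([ -31. , -374.1,  221.8]), array([-0.4,  0.9,  0. ]), 18.2, -0.3075801449827907)
```

View pics/o5.png

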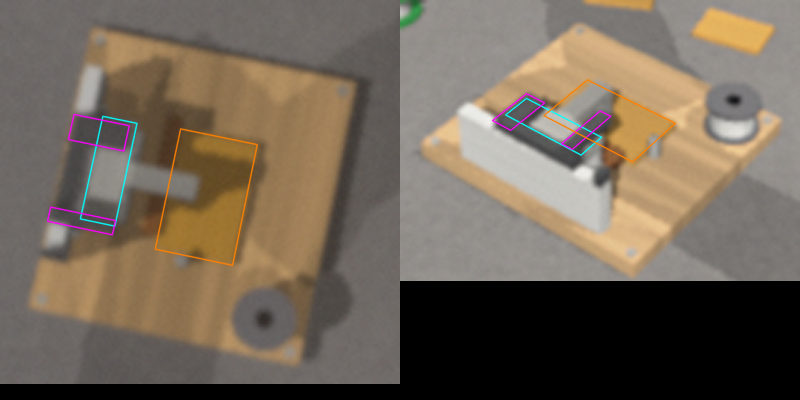

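The final overlay shows the tongue over the head's +x end at (100,132). The wall is at its stop at (82,220), the plate fills its nest outline, and the spool at (264,319) hasn't moved. I hand it in.

```bash
python3 -c "
from rig import *
print(sign_off())"
```

```text
the job is handed in; nothing more can be done
None
```

I handed the job in after about 18 s of robot time: the plate sits square against fence and peg, and the plunger was pressed to its stop. The keeper is fully across and traps it, the arm is clear, and I never touched the spool, glue bottle or mug; hand-in returned no verdict.

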